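Shut and latch the slant-front wood bin

TASK

The slant-front storage bin under the bench rack has been left open. Push its lid fully shut, then swing the wire bail of the toggle latch over so that its bar drops behind the keeper hook on the lid, and then press the latch lever down past centre until it lies flat on the bin front and stays there. Leave the other things on the bench standing where they are.

Things in the scene. Friction and masses are not known exactly. Their poses are not given: they have to be found in the camera images.
- bin: White plastic bin with slanting front, fixed, 260 mm wide (y). Origin on the bench straight below the lever pivot; x points level into the bin, y left, z up. Spans x -66 to 250 mm, 236 mm high at the rear. Front face rises at 40 deg: upslope u = (cos40, 0, sin40), outward normal n = (-sin40, 0, cos40). Along u from the pivot: fixed panel -95 to 36 mm, then the lid 38 to 190 mm.
- lever_pivot (a point): Axis of the latch lever, at (0, 0, 125) mm in the bin's frame, 16 mm out from the slanting face. Axes as the bin's.
- rack_edge (a point): Middle of the lower near edge of the grey rack board over the bin's rear: 70 mm behind the pivot (bin x), 325 mm above the bench. The board runs 180 mm back from here and 185 mm to each side, tins on top. It overhangs the lid: a vertical tool does not fit there; lean it back so that it points along -n of the face (40 deg from vertical).
- bin_lid (a joint): Grey lid 248 mm wide (y), 150 mm long, 6 mm thick, hinged along its upper edge: u = 190 mm from the pivot, 19 mm below it along n, mid-thickness. 0 = shut, flush with the front panel; positive = lower edge raised, rad, up to 0.95. Stiff (0.45 N m): stays where it is left; pushed down near the lower edge with 2 to 6 N.
- lid_edge (a point): Middle of the lid's lower edge, on its outer face. x axis along the lid towards the hinge, z along the lid's outward normal.
- keeper (a point): Keeper on the lid's middle: steel post 24 mm wide (y), 6 mm thick, 15 mm high, its 3 mm thick top lip overhanging 4 mm upslope. Point: on the lid's outer face at the foot of the post's upslope side (u = 57 mm from the pivot when shut). x axis along the lid to the hinge, z out of the lid. The bail's bar belongs just upslope of the post, under the lip.
- latch_lever (a joint): Flat steel lever, 26 mm wide (y), 4 mm thick, 10 to 74 mm from its pivot. Value q, rad: 0 = closed, flat down the slope; positive = raised, up and over towards the lid, stop 1.85; it points 190 deg minus q from u towards n. Stays where left (0.05 N m). With the bail hooked, pressing takes 1 to 4 N near its end; past centre at about q = 0.3 it snaps towards 0.
- lever_tip (a point): Middle of the lever's free end, 74 mm from the pivot.
- latch_bail (a joint): Wire loop hinged on the lever 18 mm from the pivot: 5 mm side wires at y = +-25 mm, 75 mm long, joined by a bar. Reaches round the lever's end. Points (value - lever value - 3 deg) from u towards n; stop 3.98 = swung back 35 deg behind the lever, as at the start. Swings lightly and falls to either side of the vertical; let go on the lid's side it drops on the lid. Lengthways spring 4 N/mm.
- bail_bar (a point): Middle of the bail's end bar, 7 mm round, 52 mm wide (y). With the lever raised 1.5 rad or more the bar drops clear behind the keeper; pressing the lever then draws it against the post, under the lip.
- oil_bottle: Bystander: amber bottle with screw cap, 60 mm diameter, 115 mm tall, standing beside the bin. Origin under its centre.
- sample_jar: Bystander: clear jar with white cap, 68 mm diameter, 85 mm tall, standing beside the bin. Origin under its centre.
- scale: Bystander: flat bench scale, 160 x 120 x 23 mm. Origin under its centre.

How it is judged (in metres and radians):
On the way, in this order (a step that is already met when the one before it is completed fails the run):
1. the lid is shut (value of joint bin_lid below 0.03 rad), for 0.2 s.
2. the bail's bar lies behind the keeper, below the lip (value of joint bin_lid below 0.04 rad and x of bail_bar in the frame of keeper between 0.001 and 0.022 m and z of bail_bar in the frame of keeper below 0.012 m), for 0.2 s.
3. the lever is pressed past centre, flat (value of joint latch_lever below 0.1 rad), for 0.2 s.
At the end, for the whole second after the job is handed in: The lid is shut (within 0.03 rad), the bail's bar is hooked behind the keeper's post under its lip (bar centre 1 to 8 mm upslope of the post and less than 12 mm above the lid), and the lever is flat (within 0.1 rad of closed) (value of joint bin_lid below 0.03 rad and value of joint latch_lever below 0.1 rad and x of bail_bar in the frame of keeper between 0.001 and 0.008 m and z of bail_bar in the frame of keeper below 0.012 m); the robot touches nothing.
It fails at once if the bottle, the jar or the scale is moved more than 30 mm (distance of any of oil_bottle, sample_jar, scale from where it was at the start of the episode above 0.03 m).
It fails at once if the bottle or the jar is tipped over (angle between any of oil_bottle, sample_jar's own z axis and vertical above 0.5 rad).
It also fails if it takes over 59 s, if anything falls off the work surface, if the arm or the gripper's body presses on something with over 40 N, if the wrist force passes 120 N, or if a joint passes its speed limit or range.

ROBOT

A 6-joint arm with a two-finger parallel gripper is mounted at the origin on the work surface. World frame = base frame: x ahead of the robot, y to its left, z up, the work surface at z = 0. Lengths are in m, angles in degrees, forces in N, time in s.
With the tool pointing down it reaches from about 0.375 to 0.975 m from the base axis. Payload 3.8 kg.
Tool frame: the origin (TCP) lies between the finger pads; the fingertips stand 22 mm ahead of it and the grasp point (between the pads) lies 3 mm ahead of it; x points along the fingers, y is the direction in which the jaws open and shut, and the axes are right-handed (so a half turn about x gives the same grasp; the last joint's range is limited). The gripper opens to 88 mm and grips with 3 to 60 N. Pads are 18 mm wide; open, the fingers measure 123 mm over their backs; the gripper's body (75 mm by 187 mm) begins 45 mm behind the grasp point.
Start: joints at [63.432, 15.12, 91.902, -0, 72.978, -2.114], TCP at [0.279, 0.614, 0.261] pointing down, gripper open.
Joint ranges: [-150.88, 150.88], [-54.13, 125.18], [17.81, 147.31], [-75.09, 255.09], [0, 152.58], [-146.25, 146.25]. Speed limits (degrees/s): [147.25, 147.25, 180, 180, 180, 180].

INTERFACE

Orientations are given as [roll, pitch, yaw] about the fixed x, y, z axes, in that order (R = Rz(yaw) Ry(pitch) Rx(roll)).
In Python, from workcell import bot, imaging gives the robot as it stands. The module is installed in compiled form; this text tells all that it offers.
- The arm moves only by the shell command python3 -m handwheel 'ROWS'. ROWS is JSON, a list of rows, each an object of numbers: "tx", "ty", "tz": the shift along the world's x, y, z in m; "ax", "ay", "az": the turn, a rotation vector about the world's x, y, z in degrees; "grip": the gripper's target within -1 to 1 (fully open at 1, half-way at 0, shut at -1). A call has 1 to 10 rows; each row is the pose to reach, as a shift and turn from the pose commanded when the call began; what a row does not reach only later rows make up. A row lasts 1/10 s, in which the tool goes at most 50 mm and 8.59 degrees, less where a joint would pass 70% of its speed; a pose out of reach is approached as far as the arm can. A call with a gripper value outside its range is refused whole. The fingers move at their own pace and stop on an object; the grip force is fixed at half the most. Time passes only in rows, so rows that repeat a pose let the fingers close. It gives the time, the measured TCP pose, the force and the opening at its end, in the units of the state.
- bot.state(): the state, without advancing time (a new reading comes with each control period).
- imaging.capture(name): name is "scene" or "top" or "wrist"; returns a dict with "img" (480x640x3 uint8, red, green, blue), "depth" (480x640 float32, m along the optical axis (not along the pixel's ray), 0 where there is no reading), "fovy" (degrees; the focal length in pixels is half the picture's height over the tangent of half this angle, whatever the lens; pixels are square), "cx", "cy" (the principal point, pixels), "position" and "orientation" of the camera in the world. Camera axes: x right, y down, z forward; pixel columns grow to the right and rows downward; lengths in m; the calibration is good to about 2 mm. The wrist camera is an equidistant fisheye: a pixel r from the principal point sees the ray r / f radians off the axis. A picture is of the moment at which its call begins.
- bot.job_done(): hands the job in, once; it reports no verdict.
The state is a dict: "clock": time; "q": joint angles; "qvel": joint speeds; "tau": joint torques, N m; "eef_pos": TCP position; "tcp_rot": TCP orientation; "wrist_force": force on the tool from outside, world axes, zero at the start; "ft_torque": the same for the moment, N m; "opening": finger opening in m.
Only numpy, scipy, OpenCV 4.12 (cv2) and the standard library are available. Lean on these libraries where they do the work, as an engineer would, in place of code of your own. Each camera call takes 0.05 s, during which the arm holds its last target.

## Working session

There is one attempt and no reset: what is moved stays moved. The work goes in short steps, Python scripts to look and compute and a shell command to move; the robot and the scene stay as the last step left them, time stands still between calls to the robot, and variables do not carry over. Pictures are saved under pics/ and viewed, and the job is handed in when it is done.

```bash
ls; mkdir -p pics
cat > h.py <<'E'
import numpy as np, cv2
from workcell import bot, imaging
from scipy.spatial.transform import Rotation as R
def cap(n,fn=None):
    c=imaging.capture(n)
    if fn: cv2.imwrite('pics/'+fn,c['img'][:,:,::-1])
    return c
E
python3 - <<'E'
from h import *
print(bot.state())
for n in ['scene','top','wrist']:
    c=cap(n,n+'0.png'); print(n,{k:c[k] for k in c if k not in('img','depth')})
    np.savez(n+'0.npz',**{k:np.array(c[k]) for k in c})
E
```

```text
pics
{'clock': 0.0, 'q': array([ 6.34318259e+01,  1.51691764e+01,  9.19811022e+01,  1.97168635e-04,
        7.29768213e+01, -2.11492035e+00]), 'qvel': array([ 0.04811713,  0.0276828 , -0.01478364,  0.02390222,  0.168552  ,
        0.04318588]), 'tau': array([-1.49116295e-04, -5.02122474e+01, -3.56871665e+01,  7.26034865e-02,
        2.98089290e-02, -1.68434399e-04]), 'eef_pos': array([0.27912953, 0.61385736, 0.25938917]), 'tcp_rot': array([ -92.19985043,   89.87289991, -116.65316214]), 'wrist_force': array([-0.76464802, -0.22318612, -0.15799135]), 'ft_torque': array([ 0.00889793, -0.03412608,  0.00610399]), 'opening': 0.08800618810296328}
scene {'fovy': 43.078418221641776, 'cx': 329.56377348283985, 'cy': 238.97807474365584, 'position': array([ 0.93760782, -0.32184114,  1.3224598 ]), 'orientation': array([-154.89499522,   -0.36742522,   34.91029849])}
top {'fovy': 51.70325185075734, 'cx': 322.5737849336795, 'cy': 243.34463108581798, 'position': array([0.57413788, 0.11860835, 1.27182858]), 'orientation': array([-175.92561199,    0.61315643,  -89.92112852])}
wrist {'fovy': 65.70646984690485, 'cx': 315.57036014585475, 'cy': 237.2150064129718, 'position': array([0.20685826, 0.64761006, 0.38296505]), 'orientation': array([1.62412362e+02, 1.45257028e-01, 6.56093287e+01])}
```

View pics/scene0.png

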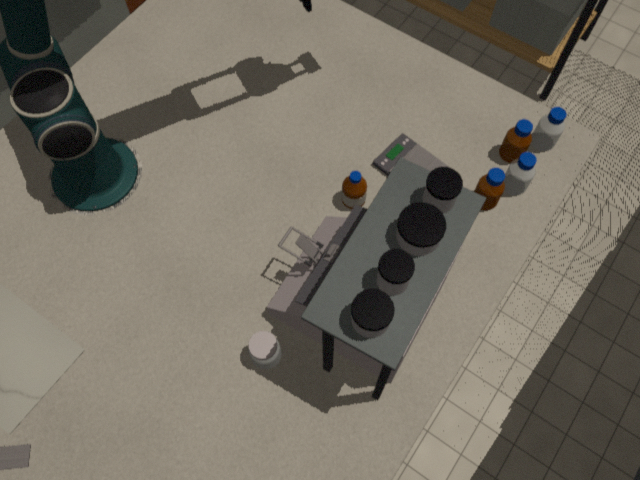

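View pics/top0.png

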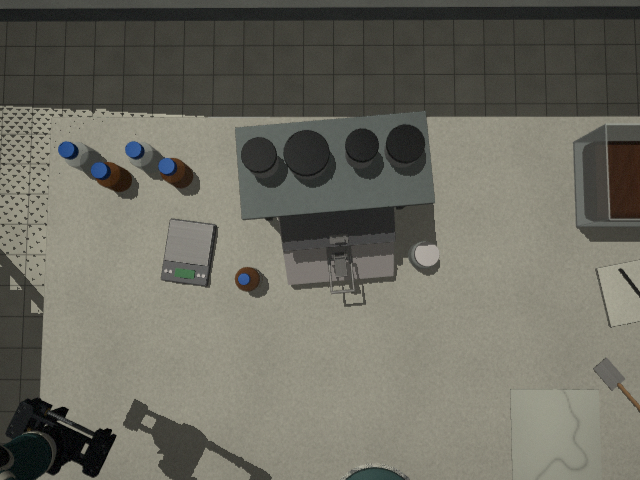

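View pics/wrist0.png

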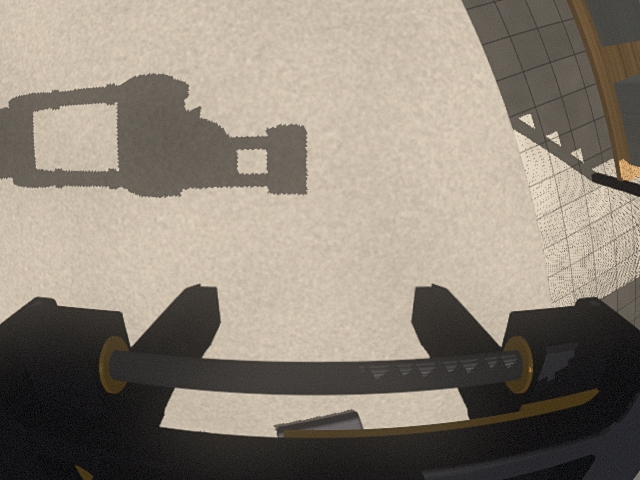

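```bash
cat >> h.py <<'E'
def world(c,depth=None):
    d=c['depth']; h,w=d.shape; f=h/2/np.tan(np.radians(float(c['fovy'])/2))
    u,v=np.meshgrid(np.arange(w),np.arange(h))
    P=np.stack([(u-c['cx'])/f*d,(v-c['cy'])/f*d,d],-1)
    return P@R.from_euler('xyz',c['orientation'],degrees=True).as_matrix().T+c['position']
def crop(c,x0,y0,x1,y1,fn,s=4):
    im=c['img'][y0:y1,x0:x1,::-1]; im=cv2.convertScaleAbs(im,alpha=1.5)
    cv2.imwrite('pics/'+fn,cv2.resize(im,None,fx=s,fy=s,interpolation=cv2.INTER_CUBIC))
E
python3 - <<'E'
from h import *
t=dict(np.load('top0.npz')); s=dict(np.load('scene0.npz'))
crop(t,260,170,460,310,'t0c.png'); crop(s,230,160,400,310,'s0c.png')
W=world(t); S=world(s)
for (u,v) in [(242,217),(433,203),(427,114),(237,128),(330,216),(288,283),(395,275),(340,240),(341,256),(425,255),(248,279),(189,250),(600,300)]: print('t',u,v,W[v,u].round(4))
# board front edge fit
m=(W[...,2]>.32)&(W[...,2]<.36)
pts=[]
for u in range(250,425,5):
    v=np.where(m[100:260,u])[0]
    if len(v): pts.append(W[100+v.max(),u])
pts=np.array(pts); print(pts[::6].round(4)); p=np.polyfit(pts[:,1],pts[:,0],1); print(p,np.degrees(np.arctan(p[0])), np.median(pts[:,2]))
E
```

```text
t 242 217 [0.691  0.2822 0.3363]
t 433 203 [ 0.7184 -0.082   0.3319]
t 427 114 [ 1.2603 -0.2947 -0.7571]
t 237 128 [0.8636 0.294  0.3369]
t 330 216 [0.7096 0.1141 0.2046]
t 288 283 [0.5633 0.2165 0.0534]
t 395 275 [ 0.5837 -0.0538 -0.0056]
t 340 240 [0.6573 0.0925 0.2062]
t 341 256 [0.6262 0.0884 0.1315]
t 425 255 [ 0.6309 -0.1137  0.0849]
t 248 279 [0.573  0.305  0.1149]
t 189 250 [0.6462 0.4715 0.019 ]
t 600 300 [ 0.521  -0.5717  0.0008]
[[ 0.6878  0.2678  0.3304]
 [ 0.6932  0.2101  0.3337]
 [ 0.698   0.1531  0.3265]
 [ 0.7033  0.0955  0.3299]
 [ 0.7079  0.0388  0.3381]
 [ 0.7132 -0.0195  0.3285]]
[-0.08748581  0.71142904] -4.999837774764226 0.33315972850536557
```

View pics/t0c.png

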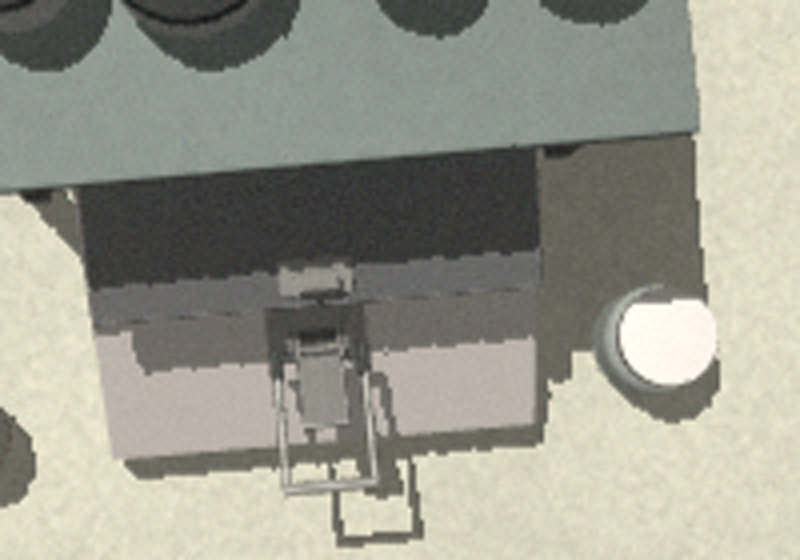

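View pics/s0c.png

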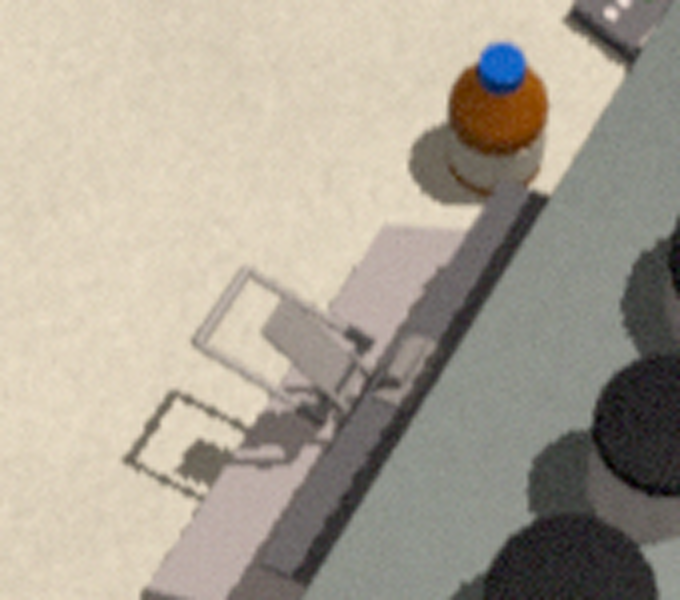

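```bash
cat >> h.py <<'E'
PSI=np.radians(5.0); PIV=np.array([0.633,0.094,0.125])
c4,s4=np.cos(np.radians(40)),np.sin(np.radians(40))
def tobin(P,piv=None): # -> (u,y,n) rel. pivot
    d=(P-(PIV if piv is None else piv))@np.array([[np.cos(PSI),-np.sin(PSI),0],[np.sin(PSI),np.cos(PSI),0],[0,0,1]])
    return np.stack([d[...,0]*c4+d[...,2]*s4,d[...,1],-d[...,0]*s4+d[...,2]*c4],-1)
def frombin(u,y,n):
    d=np.array([u*c4-n*s4,y,u*s4+n*c4]); return PIV+R.from_euler('z',PSI).apply(d)
E
python3 - <<'E'
from h import *
for nm in ['top','scene']:
    c=dict(np.load(nm+'0.npz')); W=world(c); B=tobin(W)
    zb=W[...,2]
    # front panel
    m=(B[...,0]>-.085)&(B[...,0]<.03)&(abs(B[...,1])>.04)&(abs(B[...,1])<.12)&(abs(B[...,2]+.016)<.015)
    print(nm,'panel n',np.median(B[m][:,2]),m.sum(),'slope',np.polyfit(B[m][:,0],B[m][:,2],1)*[57.3,1], 'tilt y',np.polyfit(B[m][:,1],B[m][:,2],1))
    m=(B[...,0]>-.085)&(B[...,0]<.03)&(abs(B[...,1])<.16)&(abs(B[...,2]+.016)<.008)
    for r in range(0,480,4):
        q=np.where(m[r])[0]
        if len(q)>10 and nm=='top': print(r,B[r,q[0]].round(4),B[r,q[-1]].round(4))
    # lid points
    m=(B[...,0]>.0)&(B[...,0]<.2)&(abs(B[...,1])>.03)&(abs(B[...,1])<.12)&(B[...,2]>.0)&(B[...,2]<.16)&(zb<.3)
    p=B[m]; print('lid',m.sum(), p[:,0].min(),p[np.argmin(p[:,0])])
    k=np.polyfit(p[:,0],p[:,2],1); print('lid slope ang',np.arctan(k[0]),k, np.std(p[:,2]-np.polyval(k,p[:,0])))
    # rack
    m=(zb>.328)&(zb<.345); Q=(W-PIV)@np.array([[np.cos(PSI),-np.sin(PSI),0],[np.sin(PSI),np.cos(PSI),0],[0,0,1]])
    q=Q[m]; print('rack',np.percentile(q[:,0],[.5,99.5]),np.percentile(q[:,1],[.2,.5,99.5,99.8]),np.median(q[:,2]))
E
```

```text
top panel n -0.016038599242335586 2063 slope [-0.06335082 -0.01600427] tilt y [-0.00058553 -0.01596364]
244 [ 0.01   -0.0564 -0.0143] [ 0.0012 -0.1291 -0.0156]
248 [ 0.0093  0.0511 -0.0151] [-0.0114 -0.1295 -0.0168]
252 [ 0.0028  0.1292 -0.0194] [-0.0246 -0.1299 -0.0185]
256 [-0.0068  0.1279 -0.0164] [-0.0336 -0.1294 -0.0147]
260 [-0.0174  0.1292 -0.0147] [-0.0461 -0.1296 -0.0153]
264 [-0.0294  0.1282 -0.0145] [-0.0583 -0.1297 -0.0152]
268 [-0.0423  0.1273 -0.0152] [-0.0689 -0.1295 -0.013 ]
272 [-0.0545  0.1287 -0.0152] [-0.0816 -0.1272 -0.0134]
276 [-0.0699  0.1281 -0.0185] [-0.0848 -0.0247 -0.0159]
280 [-0.0812  0.1294 -0.0171] [-0.0847  0.0734 -0.0137]
lid 2832 0.04786844046841883 [0.04786844 0.07859163 0.03680801]
lid slope ang -0.37122865639156105 [-0.38927733  0.05859941] 0.002072180634383232
rack [-0.36642786  0.24860119] [-0.18456094 -0.18364438  0.63253411  0.63842401] 0.211897577795225
scene panel n -0.01618016135912285 1195 slope [ 0.15397491 -0.01611594] tilt y [-0.00128445 -0.01626673]
lid 1100 0.04510277213199717 [0.04510277 0.04828404 0.034795  ]
lid slope ang -0.3217620108137581 [-0.33334606  0.05495487] 0.0020673019252293425
rack [-0.73845407  0.24994125] [-0.1869909  -0.1866263   0.17970904  0.18171031] 0.2117557996277193
```

Run:
```python
from h import *
for nm in ['top','scene']:
    c=dict(np.load(nm+'0.npz')); W=world(c); B=tobin(W)
    m=(abs(B[...,1])<.011)&(B[...,0]>-.11)&(B[...,0]<.03)&(B[...,2]>-.008)&(B[...,2]<.12)
    p=B[m]; p=p[np.argsort(p[:,0])]; print(nm,len(p)); print(p[::max(1,len(p)//14)].round(3))
    m=(abs(B[...,1])<.04)&(B[...,0]>-.14)&(B[...,0]<-.03)&(B[...,2]>.02)&(B[...,2]<.12)
    p=B[m]; p=p[np.argsort(p[:,0])]; print('bail',len(p)); print(p[::max(1,len(p)//14)].round(3))
```

```text
top 258
[[-0.054  0.01   0.077]
 [-0.049  0.003  0.076]
 [-0.008  0.     0.07 ]
 [-0.006 -0.001  0.051]
 [-0.005  0.011  0.068]
 [-0.005  0.005  0.052]
 [-0.004 -0.006  0.047]
 [-0.004 -0.     0.039]
 [-0.003  0.011  0.039]
 [-0.002 -0.008  0.001]
 [-0.001 -0.005  0.01 ]
 [-0.001 -0.003  0.033]
 [ 0.     0.002  0.011]
 [ 0.001 -0.006  0.001]
 [ 0.003  0.008  0.006]]
bail 128
[[-0.055 -0.018  0.072]
 [-0.052 -0.024  0.076]
 [-0.051  0.005  0.073]
 [-0.05   0.007  0.075]
 [-0.049  0.023  0.077]
 [-0.049  0.014  0.075]
 [-0.048  0.021  0.078]
 [-0.048 -0.024  0.078]
 [-0.047  0.025  0.072]
 [-0.046  0.027  0.07 ]
 [-0.043  0.027  0.067]
 [-0.041  0.026  0.062]
 [-0.036  0.026  0.061]
 [-0.033  0.025  0.057]
 [-0.03   0.023  0.057]]
scene 309
[[-0.053  0.001  0.074]
 [-0.048  0.002  0.076]
 [-0.007 -0.004  0.064]
 [-0.006 -0.008  0.069]
 [-0.005  0.005  0.057]
 [-0.004 -0.008  0.039]
 [-0.003 -0.001  0.061]
 [-0.003 -0.01   0.035]
 [-0.002 -0.006  0.04 ]
 [-0.001  0.01   0.051]
 [-0.001 -0.001  0.023]
 [ 0.    -0.003  0.033]
 [ 0.001 -0.008  0.029]
 [ 0.003  0.002  0.003]
 [ 0.009  0.009  0.009]]
bail 134
[[-0.056 -0.016  0.074]
 [-0.052 -0.013  0.077]
 [-0.051  0.009  0.077]
 [-0.05   0.014  0.078]
 [-0.049  0.017  0.074]
 [-0.049 -0.013  0.077]
 [-0.048  0.008  0.075]
 [-0.047  0.015  0.077]
 [-0.046 -0.025  0.076]
 [-0.046  0.004  0.074]
 [-0.044  0.021  0.073]
 [-0.041  0.024  0.067]
 [-0.039  0.026  0.06 ]
 [-0.035  0.023  0.058]
 [-0.033 -0.025  0.057]]
```

```bash
cat >> h.py <<'E'
NW=R.from_euler('z',PSI).apply([-s4,0,c4]); YW=R.from_euler('z',PSI).apply([0,1,0]); UW=R.from_euler('z',PSI).apply([c4,0,s4])
def tcp(u,y,n): return frombin(u,y,n+.022)   # finger tip at u,y,n
def tipnow(s): return tobin(s['eef_pos']+.022*R.from_euler('xyz',s['tcp_rot'],degrees=True).as_matrix()[:,0])
E
python3 - <<'E'
from h import *
s=bot.state(); R0=R.from_euler('xyz',s['tcp_rot'],degrees=True)
print(R0.as_matrix().round(3))
for sg in (1,-1):
    x=-NW;y=sg*YW;M=R.from_matrix(np.stack([x,y,np.cross(x,y)],1))
    rv=(M*R0.inv()).as_rotvec(degrees=True); print(sg,rv.round(2),np.linalg.norm(rv).round(1))
for t in [(.07,.06,.1),(.07,.06,-.016),(-.085,0,.11)]: print(t,tcp(*t).round(4),(tcp(*t)-s['eef_pos']).round(4))
print(UW.round(4),NW.round(4),YW.round(4))
E
```

```text
[[-0.001  0.414  0.91 ]
 [-0.002  0.91  -0.414]
 [-1.    -0.002 -0.   ]]
1 [ -6.74 -39.87  28.27] 49.3
-1 [  52.87   -9.19 -142.63] 152.4
(0.07, 0.06, 0.1) [0.6031 0.1516 0.2635] [ 0.3239 -0.4624  0.0038]
(0.07, 0.06, -0.016) [0.6773 0.1581 0.1746] [ 0.3982 -0.4559 -0.0851]
(-0.085, 0, 0.11) [0.4836 0.0809 0.1715] [ 0.2044 -0.5331 -0.0882]
[0.7631 0.0668 0.6428] [-0.6403 -0.056   0.766 ] [-0.0872  0.9962  0.    ]
```

```bash
python3 -m handwheel '[{"tx":0.03,"ty":-0.05,"tz":0.01,"ax":-0.67,"ay":-3.99,"az":2.83,"grip":-1},{"tx":0.06,"ty":-0.1,"tz":0.02,"ax":-1.35,"ay":-7.97,"az":5.65,"grip":-1},{"tx":0.08,"ty":-0.14,"tz":0.03,"ax":-2.02,"ay":-11.96,"az":8.48,"grip":-1},{"tx":0.1,"ty":-0.18,"tz":0.04,"ax":-2.7,"ay":-15.95,"az":11.31,"grip":-1},{"tx":0.12,"ty":-0.22,"tz":0.05,"ax":-3.37,"ay":-19.94,"az":14.14,"grip":-1},{"tx":0.14,"ty":-0.26,"tz":0.05,"ax":-4.04,"ay":-23.92,"az":16.96,"grip":-1},{"tx":0.16,"ty":-0.3,"tz":0.05,"ax":-4.72,"ay":-27.91,"az":19.79,"grip":-1},{"tx":0.18,"ty":-0.34,"tz":0.05,"ax":-5.39,"ay":-31.9,"az":22.62,"grip":-1},{"tx":0.2,"ty":-0.38,"tz":0.05,"ax":-6.07,"ay":-35.88,"az":25.44,"grip":-1},{"tx":0.22,"ty":-0.42,"tz":0.05,"ax":-6.74,"ay":-39.87,"az":28.27,"grip":-1}]'
python3 - <<'E'
from h import *
s=bot.state(); print(s['q'].round(1),tipnow(s),s['opening'])
R0=R.from_euler('xyz',s['tcp_rot'],degrees=True);x=-NW;y=YW;M=R.from_matrix(np.stack([x,y,np.cross(x,y)],1))
print((M*R0.inv()).as_rotvec(degrees=True))
for t in [(.07,.06,.08),(.07,.06,.0)]: print((tcp(*t)-s['eef_pos']).round(4))
E
```

```text
clock: 1.15
eef_pos: [0.4994, 0.1932, 0.3108]
tcp_rot: [-0.0, 49.8, 5.2]
wrist_force: [0.5, 0.5, 0.1]
opening: 0.0106
[ 26.5 -22.8 130.1 -23.   36.7 -54.7] [0.02418386 0.11050249 0.20032781] 0.010589527160512813
[-0.00299282  0.20140302 -0.23474305]
[ 0.1165 -0.0405 -0.0627]
[ 0.1677 -0.036  -0.124 ]
```

```bash
python3 -m handwheel '[{"tx":0.04,"ty":-0.014,"tz":-0.02,"grip":-1},{"tx":0.08,"ty":-0.028,"tz":-0.041,"grip":-1},{"tx":0.117,"ty":-0.04,"tz":-0.063,"grip":-1},{"tx":0.117,"ty":-0.04,"tz":-0.063,"grip":-1}]'
python3 - <<'E'
from h import *
s=bot.state(); print(s['q'].round(1),tipnow(s),s['opening'])
for t in [(.07,.06,.04),(.07,.06,-.016)]: print((tcp(*t)-s['eef_pos']).round(4))
c=cap('scene','s1.png'); crop(c,230,160,400,310,'s1c.png')
E
```

```text
[ 26.5 -22.8 130.1 -23.   36.7 -54.7] [0.02418386 0.11050249 0.20032781] 0.010589527160512813
[ 0.1421 -0.0382 -0.0933]
[ 0.1779 -0.0351 -0.1362]invalid input
```

View pics/s1c.png

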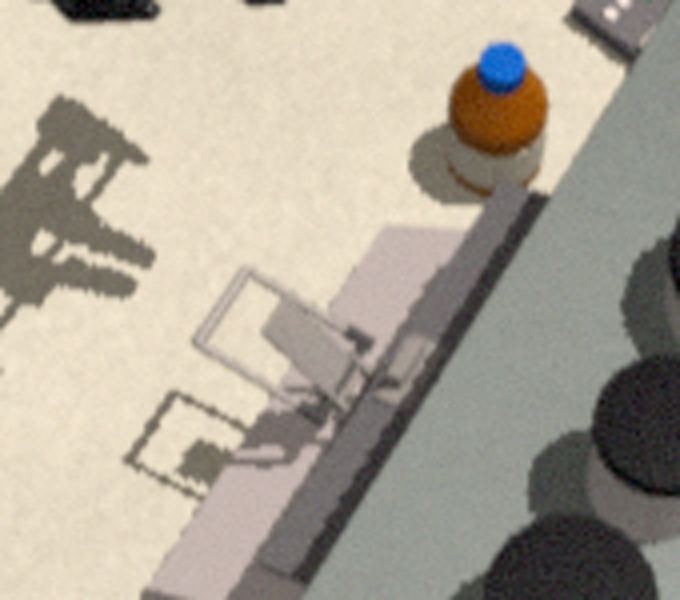

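```bash
python3 -m handwheel '[{"tx":0.04,"ty":-0.014,"tz":-0.02,"ax":0,"ay":0.2,"az":-0.2,"grip":-1},{"tx":0.08,"ty":-0.028,"tz":-0.041,"ax":0,"ay":0.2,"az":-0.2,"grip":-1},{"tx":0.117,"ty":-0.04,"tz":-0.063,"ax":0,"ay":0.2,"az":-0.2,"grip":-1},{"tx":0.117,"ty":-0.04,"tz":-0.063,"ax":0,"ay":0.2,"az":-0.2,"grip":-1}]'
python3 - <<'E'
from h import *
s=bot.state(); print(s['q'].round(1),tipnow(s),s['opening'])
for t in [(.07,.06,.04),(.07,.06,-.016)]: print((tcp(*t)-s['eef_pos']).round(4))
c=cap('scene','s2.png'); crop(c,230,160,400,310,'s2c.png')
E
```

```text
clock: 1.6
eef_pos: [0.6173, 0.152, 0.2418]
tcp_rot: [0.0, 50.7, 4.6]
wrist_force: [-1.1, -0.2, -0.6]
opening: 0.0004
[ 14.8  -6.6 125.2 -16.3  23.4 -67.1] [0.06667746 0.05904525 0.0743143 ] 0.0003502966441112508
[ 0.0242  0.003  -0.0243]
[ 0.0601  0.0061 -0.0672]
```

View pics/s2c.png

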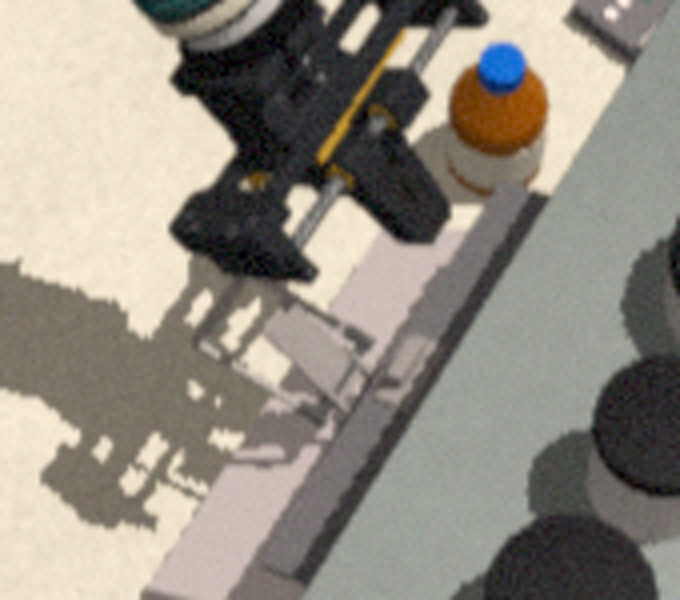

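```bash
cat >> h.py <<'E'
def proj(c,P):
    q=R.from_euler('xyz',c['orientation'],degrees=True).as_matrix().T@(np.asarray(P)-c['position'])
    f=240/np.tan(np.radians(float(c['fovy'])/2)); return np.array([q[0]/q[2]*f+c['cx'],q[1]/q[2]*f+c['cy']])
E
python3 - <<'E'
from h import *
c=cap('scene'); s=bot.state(); t=cap('top','t3.png'); crop(t,240,170,440,310,'t3c.png')
w=cap('wrist','w3.png')
Rm=R.from_euler('xyz',s['tcp_rot'],degrees=True)
for d in [(.022,0,0),(0,0,0),(-.04,0,0),(-.04,.09,0),(-.04,-.09,0)]:
    P=s['eef_pos']+Rm.apply(d); print(d,((proj(c,P)-[230,160])*4).round(),((proj(t,P)-[240,170])*4).round())
E
```

```text
(0.022, 0, 0) [425. 219.] [283. 328.]
(0, 0, 0) [401. 191.] [284. 353.]
(-0.04, 0, 0) [357. 138.] [286. 401.]
(-0.04, 0.09, 0) [448.   3.] [107. 416.]
(-0.04, -0.09, 0) [261. 280.] [465. 387.]
```

View pics/t3c.png

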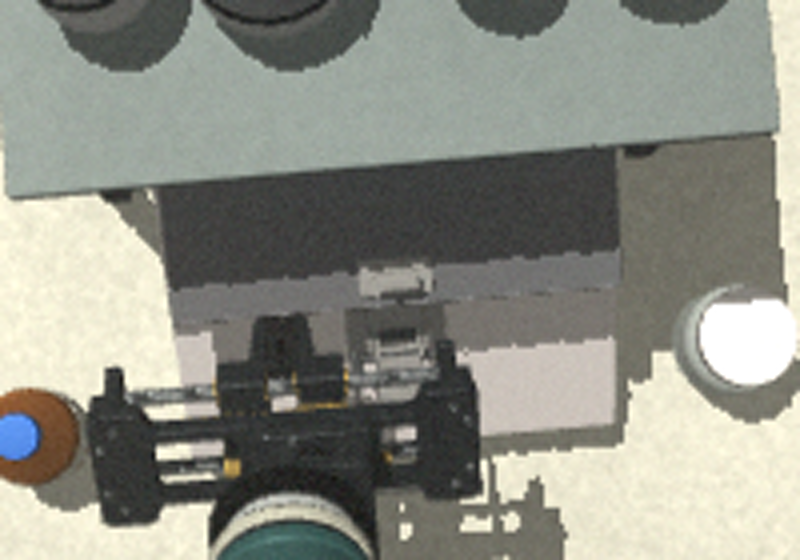

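View pics/w3.png

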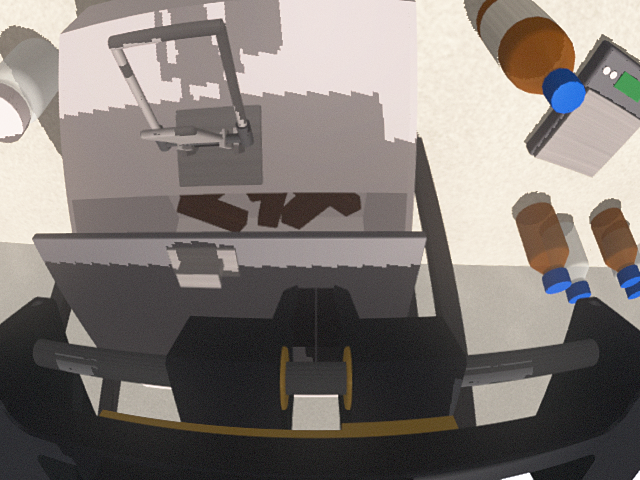

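```bash
python3 -m handwheel '[{"tx":0.014,"ty":0.001,"tz":-0.016,"ax":0,"ay":-0.7,"az":0.4,"grip":-1},{"tx":0.024,"ty":0.002,"tz":-0.027,"ax":0,"ay":-0.7,"az":0.4,"grip":-1},{"tx":0.034,"ty":0.003,"tz":-0.038,"ax":0,"ay":-0.7,"az":0.4,"grip":-1},{"tx":0.044,"ty":0.004,"tz":-0.049,"ax":0,"ay":-0.7,"az":0.4,"grip":-1},{"tx":0.052,"ty":0.005,"tz":-0.058,"ax":0,"ay":-0.7,"az":0.4,"grip":-1},{"tx":0.056,"ty":0.006,"tz":-0.063,"ax":0,"ay":-0.7,"az":0.4,"grip":-1},{"tx":0.056,"ty":0.006,"tz":-0.063,"ax":0,"ay":-0.7,"az":0.4,"grip":-1}]'
cat > st.py <<'E'
from h import *
s=bot.state(); print(s['clock'],tipnow(s).round(4),s['wrist_force'].round(1), 'F u,y,n',[round(float(s['wrist_force']@a),1) for a in(UW,YW,NW)])
E
python3 st.py
```

```text
clock: 2.5
eef_pos: [0.6724, 0.1611, 0.1849]
tcp_rot: [0.0, 49.5, 5.4]
wrist_force: [0.5, 0.2, -0.3]
opening: 0.0003
2.5 [ 0.0732  0.0635 -0.0051] [ 0.5  0.2 -0.3] F u,y,n [0.2, 0.1, -0.6]
```

```bash
python3 -m handwheel '[{"tx":0.003,"ty":0,"tz":-0.004,"ax":0,"ay":0.4,"az":-0.4,"grip":-1},{"tx":0.006,"ty":0,"tz":-0.008,"ax":0,"ay":0.4,"az":-0.4,"grip":-1},{"tx":0.008,"ty":0,"tz":-0.01,"ax":0,"ay":0.4,"az":-0.4,"grip":-1},{"tx":0.008,"ty":0,"tz":-0.01,"ax":0,"ay":0.4,"az":-0.4,"grip":-1}]'
python3 st.py
python3 - <<'E'
from h import *
w=cap('wrist','w4.png'); s=cap('scene'); crop(s,230,160,400,310,'s4c.png')
B=tobin(world(s)); m=(B[...,0]>.04)&(B[...,0]<.1)&(B[...,1]<-.03)&(B[...,1]>-.12)&(abs(B[...,2])<.05); print(m.sum(),np.polyfit(B[m][:,0],B[m][:,2],1),np.median(B[m],0))
E
```

```text
clock: 2.9
eef_pos: [0.6795, 0.1611, 0.177]
tcp_rot: [0.1, 49.8, 4.9]
wrist_force: [-27.8, 0.4, 20.4]
opening: 0.0004
2.9 [ 0.0735  0.0628 -0.0157] [-27.8   0.4  20.4] F u,y,n [-8.1, 2.8, 33.4]Traceback (most recent call last):
  File "<stdin>", line 3, in <module>
    raise TypeError("expected non-empty vector for x")
TypeError: expected non-empty vector for x
```

View pics/w4.png

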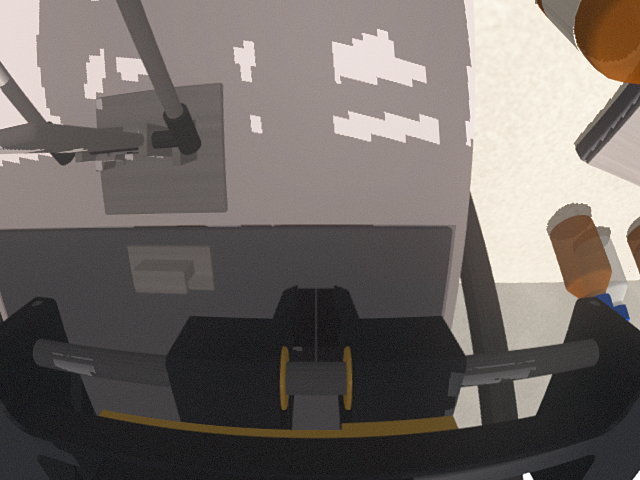

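```bash
python3 -m handwheel '[{"tx":-0.006,"ty":0,"tz":0.007,"ax":0,"ay":0,"az":0,"grip":-1},{"tx":-0.032,"ty":-0.003,"tz":0.038,"ax":0,"ay":0,"az":0,"grip":-1},{"tx":-0.062,"ty":-0.005,"tz":0.074,"ax":0,"ay":0,"az":0,"grip":-1},{"tx":-0.093,"ty":-0.008,"tz":0.112,"ax":0,"ay":0,"az":0,"grip":-1},{"tx":-0.122,"ty":-0.026,"tz":0.086,"ax":0,"ay":0,"az":0,"grip":-1},{"tx":-0.151,"ty":-0.044,"tz":0.06,"ax":0,"ay":0,"az":0,"grip":-1},{"tx":-0.18,"ty":-0.062,"tz":0.035,"ax":0,"ay":0,"az":0,"grip":-1},{"tx":-0.21,"ty":-0.081,"tz":0.009,"ax":0,"ay":0,"az":0,"grip":-1},{"tx":-0.21,"ty":-0.081,"tz":0.009,"ax":0,"ay":0,"az":0,"grip":-1}]'
python3 st.py
python3 - <<'E'
from h import *
w=cap('wrist','w5.png'); s=cap('scene'); crop(s,230,160,400,310,'s5c.png');t=cap('top'); crop(t,240,170,440,310,'t5c.png')
for c in (s,t):
  B=tobin(world(c)); m=(B[...,0]>.04)&(B[...,0]<.12)&(abs(B[...,1])>.03)&(abs(B[...,1])<.12)&(abs(B[...,2]+.016)<.03); print(m.sum(),np.polyfit(B[m][:,0],B[m][:,2],1) if m.sum()>9 else 0,np.median(B[m],0))
E
```

```text
clock: 3.9
eef_pos: [0.4621, 0.077, 0.1742]
tcp_rot: [0.0, 50.8, 4.7]
wrist_force: [-1.1, 0.2, -1.3]
opening: 0.0001
3.9 [-0.1003 -0.0021  0.1261] [-1.1  0.2 -1.3] F u,y,n [-1.6, 0.3, -0.3]
0 0 [nan nan nan]
1860 [ 0.00361057 -0.01628029] [ 0.07223248 -0.03042271 -0.01602789]
  return _methods._mean(a, axis=axis, dtype=dtype,
  ret = um.true_divide(
```

View pics/w5.png

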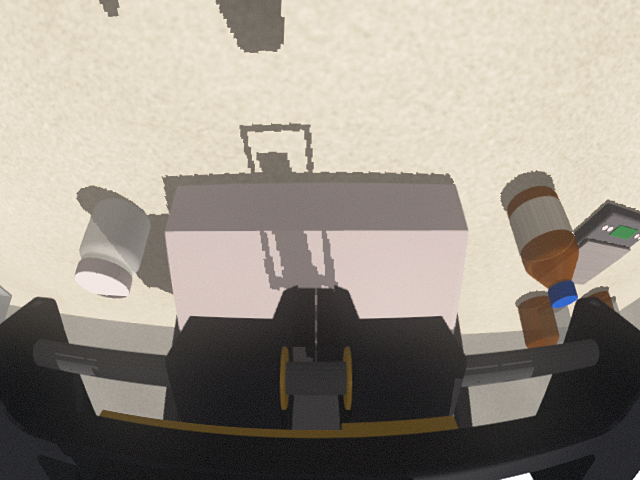

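View pics/s5c.png

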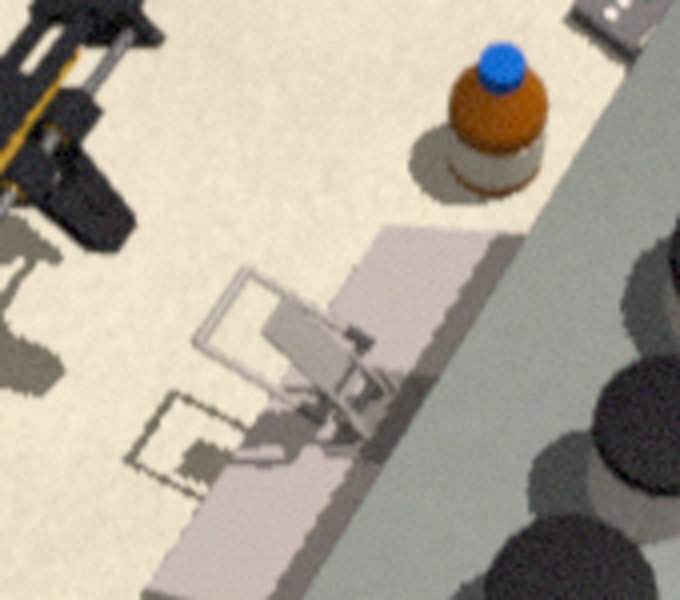

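```bash
python3 st.py; python3 -m handwheel '[{"tx":0.02,"ty":0.002,"tz":-0.015,"ax":0,"ay":-0.8,"az":0.3,"grip":-1},{"tx":0.036,"ty":0.003,"tz":-0.026,"ax":0,"ay":-0.8,"az":0.3,"grip":-1},{"tx":0.049,"ty":0.006,"tz":-0.036,"ax":0,"ay":-0.8,"az":0.3,"grip":-1},{"tx":0.049,"ty":0.006,"tz":-0.036,"ax":0,"ay":-0.8,"az":0.3,"grip":-1}]'
python3 st.py
python3 - <<'E'
from h import *
s=bot.state();print('d from cmd?',s['tcp_rot'])
s=cap('scene'); crop(s,230,160,400,310,'s6c.png')
E
```

```text
4.05 [-0.0852 -0.0005  0.1283] [1.4 0.4 1.4] F u,y,n [2.0, 0.3, 0.1]
clock: 4.45
eef_pos: [0.5229, 0.0864, 0.1493]
tcp_rot: [-0.0, 49.0, 5.2]
wrist_force: [0.1, -0.3, -0.4]
opening: 0.0002
4.45 [-0.0686  0.002   0.0675] [ 0.1 -0.3 -0.4] F u,y,n [-0.2, -0.4, -0.3]
d from cmd? [-1.89889879e-02  4.89722701e+01  5.20984432e+00]
```

View pics/s6c.png

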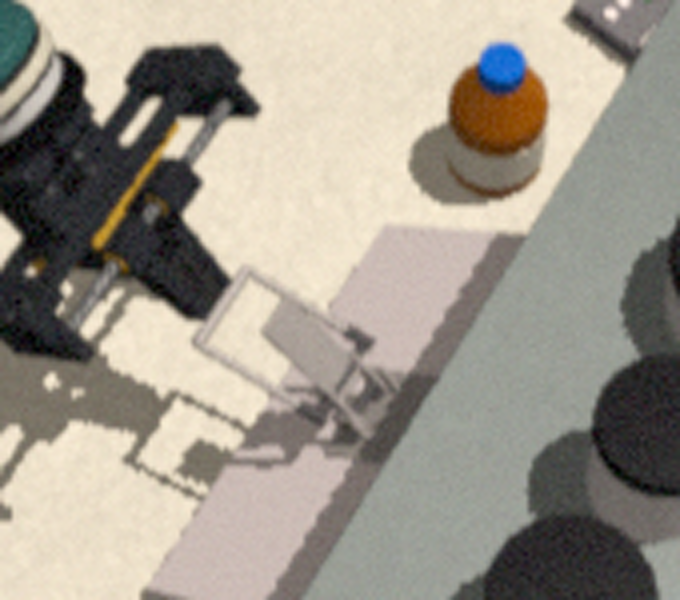

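```bash
python3 st.py
python3 - <<'E'
from h import *
s=bot.state(); p0=tipnow(s); print(s['tcp_rot'])
for th in [125,112,100,88,76,64,53,45,38]:
    a=np.radians(th); u=-.0015+.074*np.cos(a)-.0125; n=.018+.074*np.sin(a)-.005
    print(th,round(u,4),round(n,4),(UW*(u-p0[0])+NW*(n-p0[2])-YW*p0[1]).round(3))
E
```

```text
4.5 [-0.0694  0.0019  0.0681] [-0.1  0.2 -0.6] F u,y,n [-0.4, 0.2, -0.4]
[-2.37164742e-02  4.90073880e+01  5.20070950e+00]
125 -0.0564 0.0736 [ 0.007 -0.001  0.013]
112 -0.0417 0.0816 [ 0.013 -0.001  0.028]
100 -0.0268 0.0859 [ 0.021 -0.     0.041]
88 -0.0114 0.087 [0.032 0.001 0.052]
76 0.0039 0.0848 [0.045 0.002 0.06 ]
64 0.0184 0.0795 [0.06  0.003 0.065]
53 0.0305 0.0721 [0.074 0.005 0.067]
45 0.0383 0.0653 [0.084 0.005 0.067]
38 0.0443 0.0586 [0.093 0.006 0.066]
```

```bash
python3 -m handwheel '[{"tx":0.004,"ty":0,"tz":0.007,"ax":0,"ay":0.4,"az":0,"grip":-1},{"tx":0.007,"ty":-0.001,"tz":0.013,"ax":0,"ay":0.8,"az":0,"grip":-1},{"tx":0.01,"ty":-0.001,"tz":0.021,"ax":0,"ay":0.8,"az":0,"grip":-1},{"tx":0.013,"ty":-0.001,"tz":0.028,"ax":0,"ay":0.8,"az":0,"grip":-1},{"tx":0.017,"ty":-0.001,"tz":0.035,"ax":0,"ay":0.8,"az":0,"grip":-1},{"tx":0.021,"ty":0,"tz":0.041,"ax":0,"ay":0.8,"az":0,"grip":-1},{"tx":0.026,"ty":0,"tz":0.047,"ax":0,"ay":0.8,"az":0,"grip":-1},{"tx":0.032,"ty":0.001,"tz":0.052,"ax":0,"ay":0.8,"az":0,"grip":-1},{"tx":0.032,"ty":0.001,"tz":0.052,"ax":0,"ay":0.8,"az":0,"grip":-1}]'
python3 st.py
python3 - <<'E'
from h import *
s=cap('scene'); crop(s,230,160,400,310,'s7c.png')
cap('wrist','w7.png')
E
```

```text
clock: 5.4
eef_pos: [0.5529, 0.0866, 0.2013]
tcp_rot: [0.1, 49.8, 5.2]
wrist_force: [-0.1, -0.2, -0.2]
opening: 0.0006
5.4 [-0.0125 -0.0003  0.0881] [-0.1 -0.2 -0.2] F u,y,n [-0.2, -0.2, -0.0]
```

View pics/s7c.png

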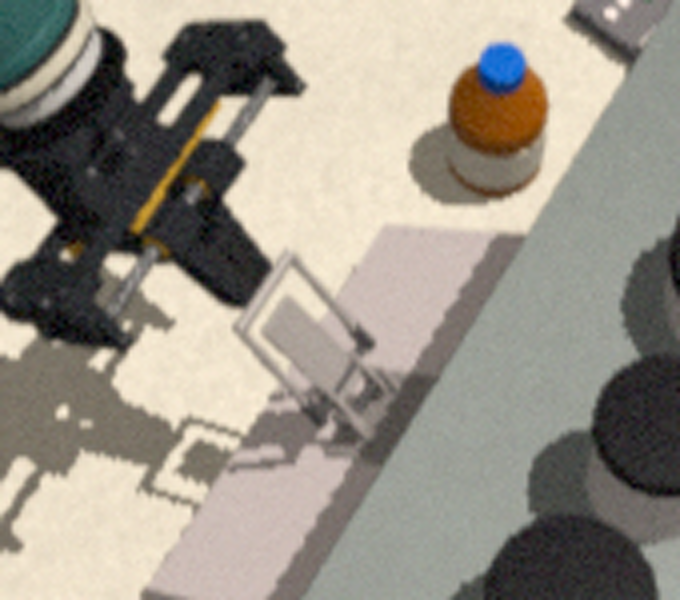

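View pics/w7.png

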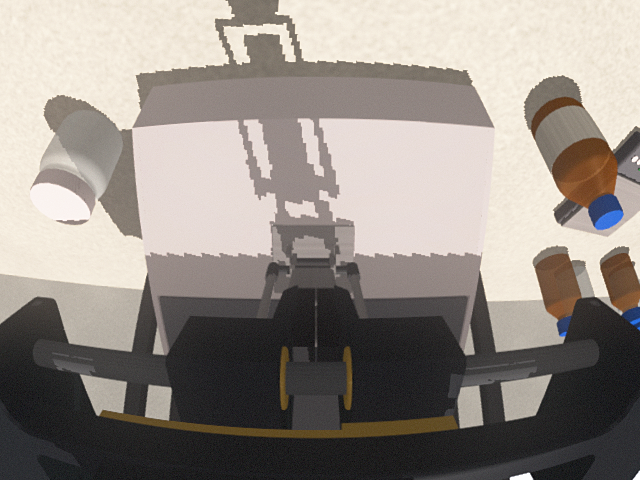

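```bash
python3 -m handwheel '[{"tx":0.006,"ty":0,"tz":0.004,"ax":0,"ay":0,"az":0,"grip":-1},{"tx":0.013,"ty":0.001,"tz":0.008,"ax":0,"ay":0,"az":0,"grip":-1},{"tx":0.02,"ty":0.002,"tz":0.011,"ax":0,"ay":0,"az":0,"grip":-1},{"tx":0.028,"ty":0.002,"tz":0.013,"ax":0,"ay":0,"az":0,"grip":-1},{"tx":0.035,"ty":0.003,"tz":0.014,"ax":0,"ay":0,"az":0,"grip":-1},{"tx":0.042,"ty":0.004,"tz":0.015,"ax":0,"ay":0,"az":0,"grip":-1},{"tx":0.052,"ty":0.004,"tz":0.015,"ax":0,"ay":0,"az":0,"grip":-1},{"tx":0.061,"ty":0.005,"tz":0.014,"ax":0,"ay":0,"az":0,"grip":-1},{"tx":0.069,"ty":0.006,"tz":0.012,"ax":0,"ay":0,"az":0,"grip":-1},{"tx":0.069,"ty":0.006,"tz":0.012,"ax":0,"ay":0,"az":0,"grip":-1}]'
python3 st.py
python3 - <<'E'
from h import *
s=cap('scene'); crop(s,230,160,400,310,'s8c.png')
cap('wrist','w8.png');t=cap('top'); crop(t,240,170,440,310,'t8c.png')
E
```

```text
clock: 6.5
eef_pos: [0.6213, 0.0925, 0.2113]
tcp_rot: [0.1, 49.9, 5.2]
wrist_force: [-0.1, -0.4, -0.1]
opening: 0.0004
6.5 [ 0.0465 -0.0004  0.0517] [-0.1 -0.4 -0.1] F u,y,n [-0.1, -0.4, 0.0]
```

View pics/s8c.png

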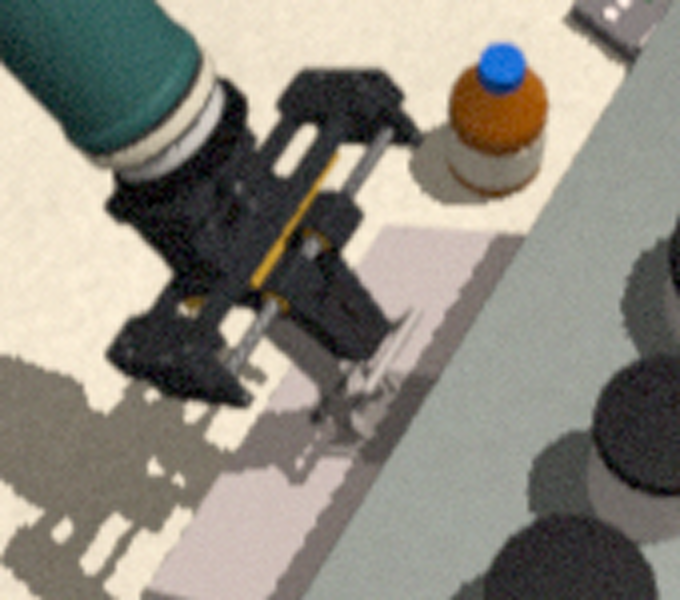

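View pics/w8.png

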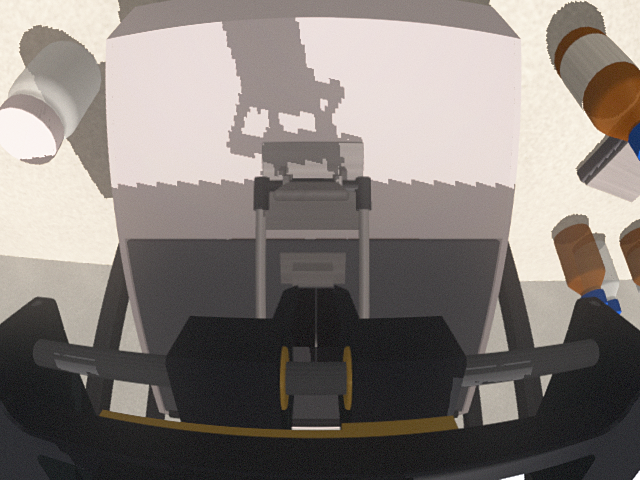

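View pics/t8c.png

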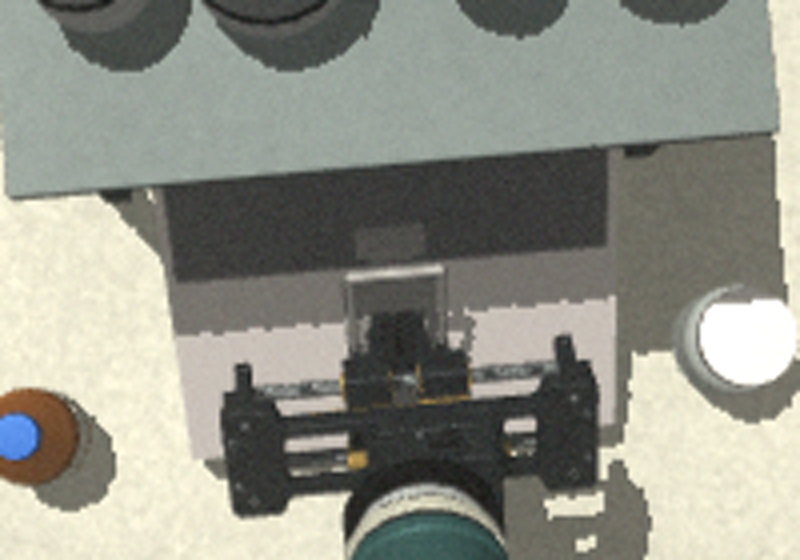

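```bash
python3 - <<'E'
from h import *
for nm in ('top','scene'):
    c=cap(nm); B=tobin(world(c)); m=(B[...,0]>.01)&(B[...,0]<.1)&(abs(B[...,1])<.03)&(B[...,2]>-.012)&(B[...,2]<.1)&(B[...,0]>.05)
    p=B[m]; p=p[np.argsort(p[:,2])]; print(nm,len(p)); print(p[::max(1,len(p)//20)].round(3))
E
python3 st.py
```

```text
top 326
[[ 0.059 -0.012 -0.012]
 [ 0.085 -0.004 -0.01 ]
 [ 0.056  0.003 -0.002]
 [ 0.073 -0.003  0.024]
 [ 0.052  0.027  0.027]
 [ 0.064 -0.024  0.029]
 [ 0.074 -0.003  0.029]
 [ 0.071 -0.018  0.03 ]
 [ 0.073 -0.027  0.031]
 [ 0.074  0.002  0.032]
 [ 0.053  0.013  0.053]
 [ 0.053 -0.004  0.06 ]
 [ 0.055  0.003  0.064]
 [ 0.056 -0.008  0.068]
 [ 0.052  0.004  0.072]
 [ 0.056  0.01   0.076]
 [ 0.056  0.008  0.079]
 [ 0.055  0.017  0.084]
 [ 0.054  0.007  0.088]
 [ 0.054  0.005  0.092]
 [ 0.051  0.006  0.098]]
scene 323
[[ 0.051  0.022  0.015]
 [ 0.057 -0.029  0.018]
 [ 0.052  0.01   0.053]
 [ 0.054  0.003  0.057]
 [ 0.056  0.     0.06 ]
 [ 0.057 -0.014  0.063]
 [ 0.057 -0.011  0.065]
 [ 0.057  0.007  0.068]
 [ 0.054  0.015  0.071]
 [ 0.051  0.018  0.074]
 [ 0.059 -0.014  0.076]
 [ 0.057  0.001  0.08 ]
 [ 0.056  0.012  0.081]
 [ 0.06  -0.007  0.083]
 [ 0.053  0.005  0.086]
 [ 0.055  0.006  0.089]
 [ 0.056  0.004  0.092]
 [ 0.051  0.007  0.093]
 [ 0.057  0.003  0.096]
 [ 0.052 -0.004  0.098]
 [ 0.056  0.008  0.1  ]]
6.75 [ 0.0456 -0.0004  0.0526] [ 0.3 -0.3  0.2] F u,y,n [0.3, -0.3, 0.0]
```

```bash
python3 -m handwheel '[{"tx":0,"ty":0,"tz":0,"ax":0,"ay":0,"az":0,"grip":-1},{"tx":0,"ty":0,"tz":0,"ax":0,"ay":0,"az":0,"grip":-1},{"tx":0,"ty":0,"tz":0,"ax":0,"ay":0,"az":0,"grip":-1},{"tx":0,"ty":0,"tz":0,"ax":0,"ay":0,"az":0,"grip":-1}]'
python3 - <<'E'
from h import *
for nm in ('top',):
    c=cap(nm); B=tobin(world(c)); m=(B[...,0]<.1)&(abs(B[...,1])<.03)&(B[...,2]>-.013)&(B[...,2]<.05)&(B[...,0]>.05)
    p=B[m]; p=p[np.argsort(p[:,2])]; print(nm,len(p)); print(p[::max(1,len(p)//20)].round(3))
    crop(c,240,170,440,310,'t9c.png')
cap('wrist','w9.png')
E
```

```text
clock: 7.15
eef_pos: [0.6204, 0.0925, 0.2119]
tcp_rot: [0.1, 49.9, 5.2]
wrist_force: [0.4, 0.0, 0.3]
opening: 0.0004
top 179
[[ 0.069 -0.01  -0.013]
 [ 0.089 -0.027 -0.013]
 [ 0.05   0.016 -0.013]
 [ 0.069  0.006 -0.012]
 [ 0.059  0.022 -0.012]
 [ 0.067  0.017 -0.012]
 [ 0.065 -0.01  -0.011]
 [ 0.069  0.022 -0.01 ]
 [ 0.067 -0.019 -0.01 ]
 [ 0.065 -0.021 -0.009]
 [ 0.065  0.004 -0.009]
 [ 0.059  0.022 -0.008]
 [ 0.069  0.006 -0.008]
 [ 0.054  0.025 -0.008]
 [ 0.069 -0.026 -0.007]
 [ 0.052 -0.011 -0.005]
 [ 0.06  -0.005 -0.003]
 [ 0.059  0.007 -0.003]
 [ 0.056  0.    -0.002]
 [ 0.052 -0.009 -0.002]
 [ 0.052  0.003 -0.   ]
 [ 0.055  0.003  0.   ]
 [ 0.056 -0.002  0.002]]
```

View pics/t9c.png

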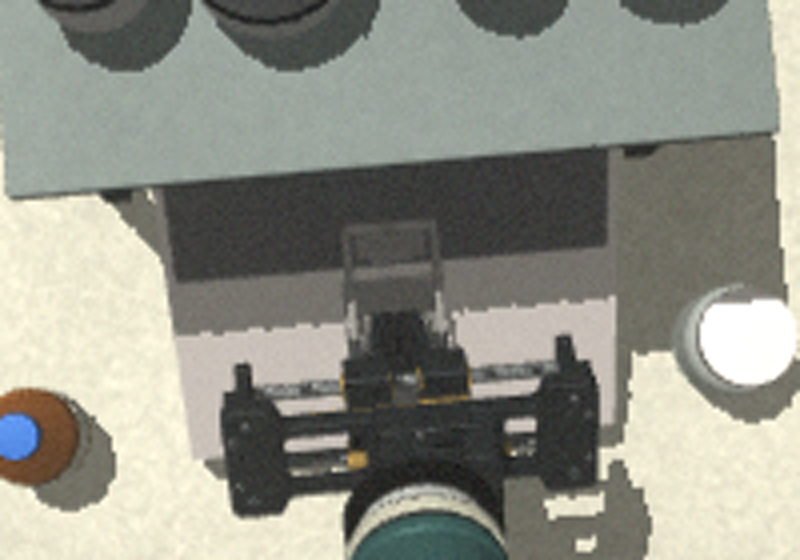

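View pics/w9.png

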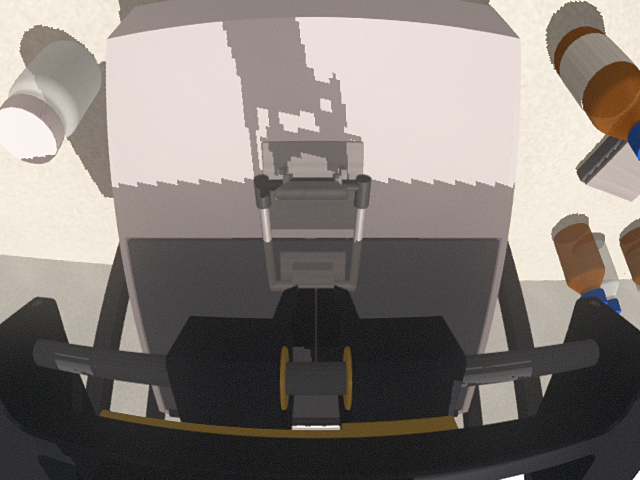

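Run:
```python
from h import *
s=bot.state(); p0=tipnow(s); print(p0)
for ph in [90,100,110,120,130,140,150,160,170,180,190]:
    a=np.radians(ph); r=.060; C=np.array([r*np.cos(a)+.001*np.sin(a), r*np.sin(a)-.001*np.cos(a)])
    u=C[0]+.009*(1 if ph<180 else -1); n=C[1]
    print(ph,round(u,4),round(n,4),(UW*(u-p0[0])+NW*(n-p0[2])-YW*p0[1]).round(3))
```

```text
[ 0.04612197 -0.00039206  0.05263966]
90 0.01 0.06 [-0.032 -0.002 -0.018]
100 -0.0004 0.0593 [-0.04  -0.003 -0.025]
110 -0.0106 0.0567 [-0.046 -0.004 -0.033]
120 -0.0201 0.0525 [-0.05  -0.004 -0.043]
130 -0.0288 0.0466 [-0.053 -0.004 -0.053]
140 -0.0363 0.0393 [-0.054 -0.004 -0.063]
150 -0.0425 0.0309 [-0.054 -0.004 -0.074]
160 -0.047 0.0215 [-0.051 -0.004 -0.084]
170 -0.0499 0.0114 [-0.047 -0.004 -0.093]
180 -0.069 0.001 [-0.055 -0.004 -0.114]
190 -0.0683 -0.0094 [-0.048 -0.004 -0.121]
```

First stage: to about 130°.

```bash
python3 -m handwheel '[{"tx":-0.012,"ty":-0.001,"tz":-0.004,"ax":0,"ay":0,"az":0,"grip":-1},{"tx":-0.022,"ty":-0.002,"tz":-0.01,"ax":0,"ay":0,"az":0,"grip":-1},{"tx":-0.032,"ty":-0.002,"tz":-0.018,"ax":0,"ay":0,"az":0,"grip":-1},{"tx":-0.036,"ty":-0.002,"tz":-0.021,"ax":0,"ay":0,"az":0,"grip":-1},{"tx":-0.04,"ty":-0.003,"tz":-0.025,"ax":0,"ay":0,"az":0,"grip":-1},{"tx":-0.043,"ty":-0.003,"tz":-0.029,"ax":0,"ay":0,"az":0,"grip":-1},{"tx":-0.046,"ty":-0.004,"tz":-0.033,"ax":0,"ay":0,"az":0,"grip":-1},{"tx":-0.05,"ty":-0.004,"tz":-0.043,"ax":0,"ay":0,"az":0,"grip":-1},{"tx":-0.052,"ty":-0.004,"tz":-0.048,"ax":0,"ay":0,"az":0,"grip":-1}]'
python3 st.py
python3 - <<'E'
from h import *
s=cap('scene'); crop(s,230,160,400,310,'s10c.png')
cap('wrist','w10.png')
E
```

```text
clock: 8.15
eef_pos: [0.5679, 0.0884, 0.1627]
tcp_rot: [0.1, 49.9, 5.2]
wrist_force: [1.0, 0.2, 1.6]
opening: 0.0003
8.15 [-0.0258  0.0001  0.0488] [1.  0.2 1.6] F u,y,n [1.8, 0.1, 0.5]
```

View pics/s10c.png

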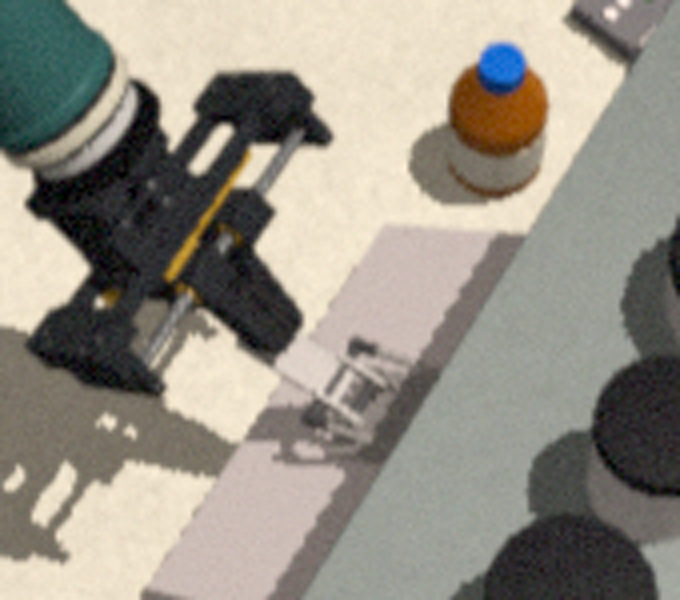

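View pics/w10.png

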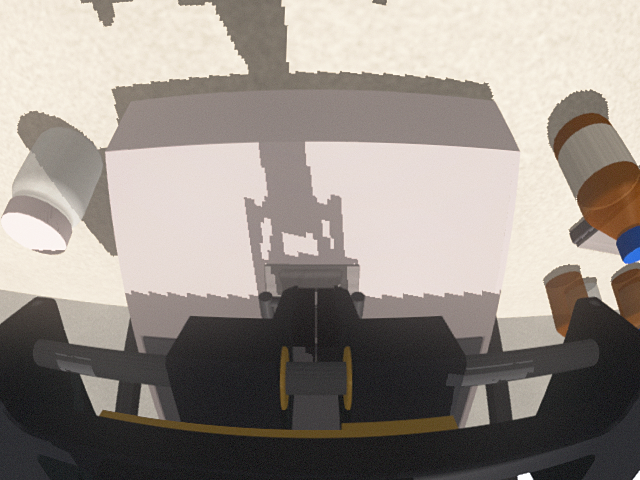

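Run:
```python
from h import *
c=cap('top'); crop(c,290,200,390,270,'t10c.png',8)
B=tobin(world(c)); m=(B[...,0]<.1)&(abs(B[...,1])<.03)&(abs(B[...,1])>.014)&(B[...,2]>-.0125)&(B[...,2]<.05)&(B[...,0]>.05)
p=B[m]; p=p[np.argsort(p[:,0])]; print(p[::max(1,len(p)//20)].round(3))
```

```text
[[ 0.051  0.025 -0.005]
 [ 0.052  0.025 -0.008]
 [ 0.054 -0.023 -0.012]
 [ 0.054  0.025 -0.008]
 [ 0.055 -0.027 -0.007]
 [ 0.055  0.023 -0.006]
 [ 0.056  0.023 -0.009]
 [ 0.057 -0.026 -0.012]
 [ 0.058 -0.028 -0.011]
 [ 0.058  0.018 -0.009]
 [ 0.059  0.015 -0.012]
 [ 0.059 -0.021 -0.01 ]
 [ 0.059  0.018 -0.011]
 [ 0.06  -0.023 -0.009]
 [ 0.06   0.027 -0.008]
 [ 0.061 -0.019 -0.011]
 [ 0.062 -0.017 -0.011]
 [ 0.062  0.017 -0.011]
 [ 0.063 -0.025 -0.008]
 [ 0.063 -0.023 -0.008]
 [ 0.063  0.022 -0.01 ]
 [ 0.064  0.024 -0.01 ]
 [ 0.065 -0.026 -0.009]]
```

View pics/t10c.png

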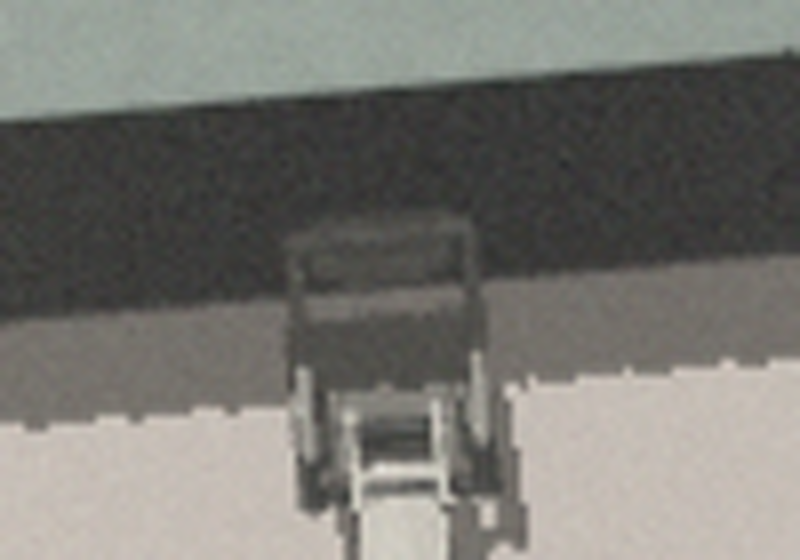

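```bash
python3 -m handwheel '[{"tx":-0.001,"ty":0,"tz":-0.005,"ax":0,"ay":0,"az":0,"grip":-1},{"tx":-0.002,"ty":0,"tz":-0.01,"ax":0,"ay":0,"az":0,"grip":-1},{"tx":-0.002,"ty":0,"tz":-0.015,"ax":0,"ay":0,"az":0,"grip":-1},{"tx":-0.002,"ty":0,"tz":-0.021,"ax":0,"ay":0,"az":0,"grip":-1},{"tx":-0.002,"ty":0,"tz":-0.026,"ax":0,"ay":0,"az":0,"grip":-1},{"tx":-0.001,"ty":0,"tz":-0.031,"ax":0,"ay":0,"az":0,"grip":-1},{"tx":0.001,"ty":0,"tz":-0.036,"ax":0,"ay":0,"az":0,"grip":-1},{"tx":0.003,"ty":0,"tz":-0.041,"ax":0,"ay":0,"az":0,"grip":-1}]'
python3 st.py
```

```text
clock: 9.1
eef_pos: [0.5712, 0.0885, 0.1219]
tcp_rot: [0.1, 49.9, 5.2]
wrist_force: [-0.1, 0.7, 0.0]
opening: 0.0005
9.1 [-0.0495 -0.0001  0.0155] [-0.1  0.7  0. ] F u,y,n [-0.0, 0.8, 0.1]
```

```bash
python3 -m handwheel '[{"tx":0.002,"ty":0,"tz":-0.006,"ax":0,"ay":0,"az":0,"grip":-1},{"tx":0.004,"ty":0,"tz":-0.011,"ax":0,"ay":0,"az":0,"grip":-1},{"tx":0.007,"ty":0,"tz":-0.016,"ax":0,"ay":0,"az":0,"grip":-1},{"tx":0.009,"ty":0.001,"tz":-0.02,"ax":0,"ay":0,"az":0,"grip":-1},{"tx":0.009,"ty":0.001,"tz":-0.02,"ax":0,"ay":0,"az":0,"grip":-1}]'
python3 st.py
```

```text
clock: 9.6
eef_pos: [0.5798, 0.0892, 0.1013]
tcp_rot: [0.0, 50.0, 5.2]
wrist_force: [-0.9, 0.6, 0.7]
opening: 0.0006
9.6 [-0.0562 -0.0001 -0.0058] [-0.9  0.6  0.7] F u,y,n [-0.2, 0.7, 1.1]
```

Light contact now. I'll press 3 mm more, then retreat along +n and look.

```bash
python3 -m handwheel '[{"tx":0.001,"ty":0,"tz":-0.001,"ax":0,"ay":0,"az":0,"grip":-1},{"tx":0.002,"ty":0,"tz":-0.002,"ax":0,"ay":0,"az":0,"grip":-1},{"tx":0.002,"ty":0,"tz":-0.002,"ax":0,"ay":0,"az":0,"grip":-1},{"tx":0.002,"ty":0,"tz":-0.002,"ax":0,"ay":0,"az":0,"grip":-1}]'
python3 st.py
python3 -m handwheel '[{"tx":-0.006,"ty":0,"tz":0.008,"ax":0,"ay":0,"az":0,"grip":-1},{"tx":-0.02,"ty":-0.002,"tz":0.024,"ax":0,"ay":0,"az":0,"grip":-1},{"tx":-0.045,"ty":-0.004,"tz":0.054,"ax":0,"ay":0,"az":0,"grip":-1},{"tx":-0.075,"ty":-0.006,"tz":0.09,"ax":0,"ay":0,"az":0,"grip":-1},{"tx":-0.1,"ty":-0.009,"tz":0.12,"ax":0,"ay":0,"az":0,"grip":-1},{"tx":-0.14,"ty":-0.01,"tz":0.13,"ax":0,"ay":0,"az":0,"grip":-1},{"tx":-0.14,"ty":-0.01,"tz":0.13,"ax":0,"ay":0,"az":0,"grip":-1}]'
python3 - <<'E'
from h import *
c=cap('top'); crop(c,290,200,390,270,'t11c.png',8)
s=cap('scene'); crop(s,230,160,400,310,'s11c.png');cap('wrist','w11.png')
for c in (c,s):
    B=tobin(world(c))
    m=(B[...,0]<.1)&(abs(B[...,1])<.025)&(abs(B[...,1])>.014)&(B[...,2]>-.0125)&(B[...,2]<.05)&(B[...,0]>.05)
    p=B[m]; print('bar',len(p), np.percentile(p,[5,50,95],axis=0).round(4) if len(p) else '')
    m=(B[...,0]<-.03)&(B[...,0]>-.075)&(abs(B[...,1])<.010)&(B[...,2]<.09)
    p=B[m]; print('lever',len(p),np.polyfit(p[:,0],p[:,2],1),np.median(p,0))
    m=(B[...,0]>.04)&(B[...,0]<.12)&(abs(B[...,1])>.04)&(abs(B[...,1])<.12)&(abs(B[...,2]+.016)<.03); print('lid',m.sum(),np.polyfit(B[m][:,0],B[m][:,2],1),np.median(B[m],0))
E
```

```text
clock: 10.0
eef_pos: [0.5806, 0.0892, 0.1007]
tcp_rot: [0.0, 50.0, 5.2]
wrist_force: [-23.6, -1.3, 20.5]
opening: 0.0003
10.0 [-0.056  -0.0001 -0.0068] [-23.6  -1.3  20.5] F u,y,n [-4.9, 0.8, 30.9]
clock: 10.7
eef_pos: [0.4407, 0.0797, 0.2346]
tcp_rot: [0.2, 49.4, 5.4]
wrist_force: [1.0, 0.2, 0.1]
opening: 0.0007
bar 40 [[ 0.0529 -0.0231 -0.0124]
 [ 0.0611  0.0153 -0.0097]
 [ 0.0655  0.0246 -0.0059]]
lever 166 [ 2.09943369 -0.32765974] [-5.01784331e-02 -2.37022960e-05 -9.44179214e-03]
lid 1651 [ 0.00423469 -0.01631603] [ 0.07252648 -0.04020303 -0.01600148]
bar 0 
lever 195 [ 3.12269619 -0.52209849] [-5.19693830e-02 -4.37567247e-04 -1.08492293e+00]Traceback (most recent call last):
  File "<stdin>", line 10, in <module>
    raise TypeError("expected non-empty vector for x")
TypeError: expected non-empty vector for x
```

View pics/t11c.png

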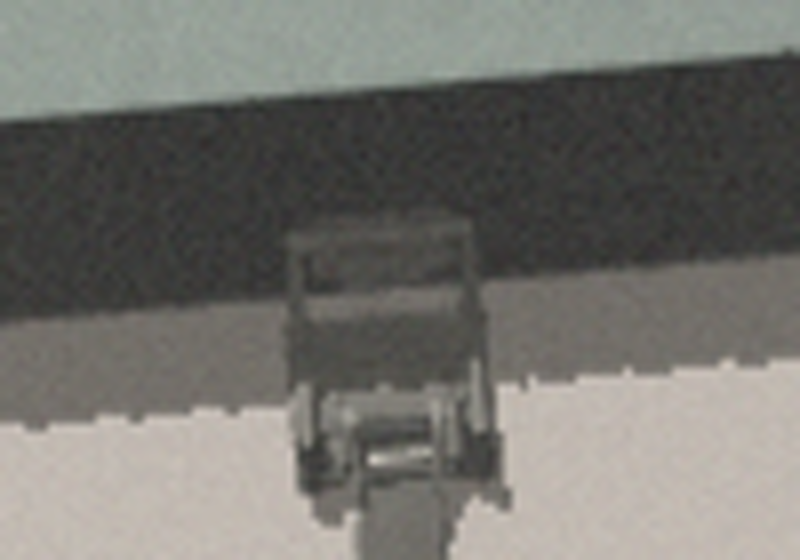

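View pics/s11c.png

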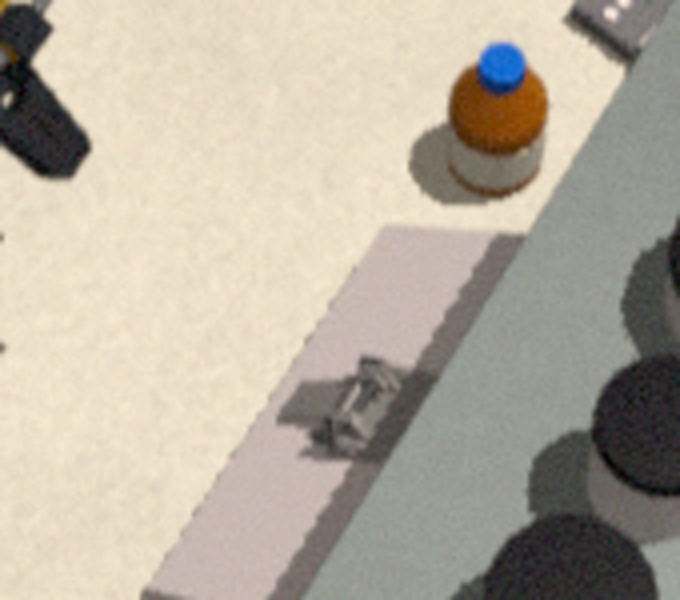

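View pics/w11.png

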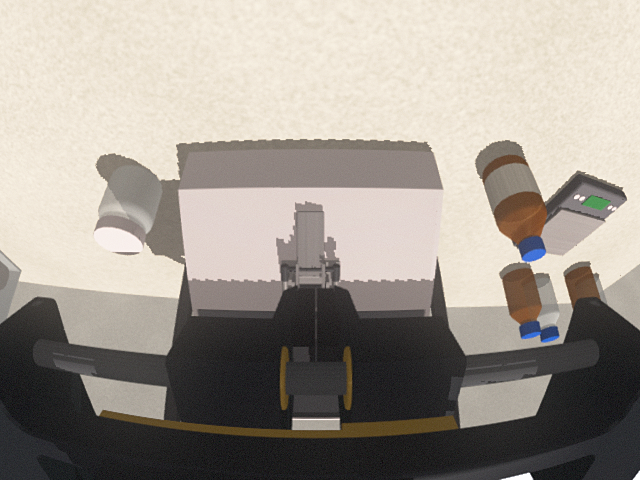

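Run:
```python
from h import *
P=[];Q=[]
for i in range(3):
  for nm in('top','scene'):
    c=cap(nm);B=tobin(world(c)); m=(B[...,0]<-.02)&(B[...,0]>-.07)&(abs(B[...,1])<.010)&(abs(B[...,2])<.03); P.append(B[m])
    m=(B[...,0]<.075)&(B[...,0]>.0585)&(abs(B[...,1])<.024)&(abs(B[...,1])>.0145)&(B[...,2]>-.0125)&(B[...,2]<.0); 
    if nm=='top':Q.append(B[m])
P=np.concatenate(P);k=np.polyfit(P[:,0],P[:,2],1);print('lever',k,'q=',np.radians(10)-np.arctan(k[0]),np.median(P,0))
Q=np.concatenate(Q);print(len(Q),np.percentile(Q,[5,50,95],axis=0).round(4)); print(bot.state()['clock'])
t=dict(np.load('top0.npz'));c=cap('top')
a=world(t);b=world(c)
for u,v in[(425,255),(248,279),(189,250)]: print(a[v,u].round(3),b[v,u].round(3))
```

```text
lever [0.17281001 0.00174973] q= 0.0034129639110968557 [-0.04436591  0.00016494 -0.00595684]
63 [[ 0.0592 -0.0231 -0.0119]
 [ 0.0623 -0.0145 -0.0086]
 [ 0.0652  0.0222 -0.0061]]
11.15
[ 0.631 -0.114  0.085] [ 0.631 -0.114  0.084]
[0.573 0.305 0.115] [0.573 0.306 0.111]
[0.646 0.472 0.019] [0.646 0.472 0.018]
```

Everything checks out: the lever is at about 0.003 rad, the bar about 4–5 mm behind the post, and the lid shut.

```bash
python3 -c "
from workcell import bot
print(bot.job_done())"
```

```text
the job is handed in; nothing more can be done
None
```

I pushed the lid shut, swung the bail over so its bar dropped behind the keeper, pressed the lever flat past centre, backed the arm clear and handed the job in at about 11 s.

Last checks, from the camera depth images with the arm clear:
- **Lid:** flush with the front panel, within about 0.005 rad of shut.
- **Lever:** about 0.003 rad from closed.
- **Bar:** about 4–5 mm upslope of the keeper's post. Its measured top side is about 7 mm above the lid, under the lip. The readings on the bar were few and noisy.
- **Bystanders:** the jar, bottle and scale are where they were at the start, to within a few millimetres.

The highest wrist force I read was about 35 N, while pressing the lid and the lever against their stops. The one check that failed was the scene camera's view of the bar and lid: the rack hides them from it, so those two measurements come from the top camera only.

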